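# Mark the slot, then present the notched slide label up

## Robot

A 6-joint arm with a two-finger parallel gripper is mounted at the origin on a cart in front of the work surface, level with it; the furniture and walls round the work are solid. World frame = base frame: x ahead of the robot, y to its left, z up, the work surface at z = 0. Lengths are in m, angles in degrees, forces in N, time in s.
With the tool pointing down it reaches from about 0.225 to 0.725 m from the base axis. Payload 3.1 kg.
Tool frame: the origin (TCP) lies midway between the tips of the shut fingers; the grasp point (between the pads) lies manip.grip_point_offset behind it (manip.grip_point_offset is the distance from the TCP to the grasp point, in m); z points along the fingers, y is the line along which they close (so a half turn about z gives the same grasp; the last joint's range is limited). The gripper opens to 85 mm and grips with 20 to 120 N. Pads are 22 mm wide; open, the fingers measure 114 mm over their backs; the gripper's body (76 mm by 85 mm) begins 54 mm behind the grasp point. The pads swing forward as they close: fully open they stand 13 mm farther back than shut.
Start: joints at [56.104, 2.75, 5.684, 92.934, 0, 82.678], TCP at [0.235, 0.47, 0.231] pointing down, gripper open.
Joint ranges: [-166.93, 166.93], [-56.73, 111.36], [-69.38, 81.34], [-121.58, 131.49], [-85.45, 84.26], [-180, 180]. Speed limits (degrees/s): [159.86, 159.86, 180, 180, 180, 180].

## Interface

Orientations are given as [roll, pitch, yaw] about the fixed x, y, z axes, in that order (R = Rz(yaw) Ry(pitch) Rx(roll)).
In Python, from cell import state, imaging, hand_in, manip gives the robot as it stands.
- The arm moves only by the tool apply_moves, never from a script. Its argument "targets" is a list of rows, each a list of 5 numbers: the closure, from 0 (fully open) to 1 (shut), then the shift along the tool's x, y, z in cm, then the turn about the tool's z in rad. A call has 1 to 8 rows; each row shifts and turns the commanded pose from where the row before left it, along the tool's axes as they then stand; what a row does not reach is not made up. A row lasts 1/10 s, in which the tool goes at most 50 mm and 8.59 degrees, less where a joint would pass 70% of its speed; a pose out of reach is approached as far as the arm can. A call with a gripper value outside its range is refused whole. The fingers move at their own pace and stop on an object; "squeeze" is the grip in N (left out, the last holds). Time passes only in rows, so rows that do not move let the fingers close. It gives the time, the measured TCP pose, the force, the opening and the grip force at its end, in the units of the state.
- state(): the state, without advancing time (a new reading comes with each control period).
- imaging.read_camera(name): name is "scene" or "top" or "wrist"; returns (picture, depth): 384x512x3 uint8, red, green, blue; 384x512 float32, m along the optical axis (not along the pixel's ray), 0 where there is no reading.
- imaging.camera_model(name): a dict with "K" (3x3 intrinsics, pixels), "camera_from_world" (4x4, takes a point from world to camera coordinates). Camera axes: x right, y up, looking along -z (the intrinsics and any distortion apply to the point x, -y, -z); pixel columns grow to the right and rows downward; lengths in m; the calibration is good to about 2 mm. A picture is of the moment at which its call begins: read the wrist's pose just before it. camera_model takes no time and is no camera call; for the wrist camera it gives the pose at the moment of the call.
- hand_in(): hands the job in; it is judged then, once.
The state is a dict: "time_s": time; "joints": joint angles; "joint_velocities": joint speeds; "joint_efforts": joint torques, N m; "eef_pos": TCP position; "orientation": TCP orientation; "ft_force": force on the tool from outside, world axes, zero at the start; "ft_torque": the same for the moment, N m; "gripper_width": finger opening in m; "finger_force": force on a finger pad.
Only numpy, scipy, OpenCV 4.12 (cv2) and the standard library are available. Lean on these libraries where they do the work, as an engineer would, in place of code of your own. Each camera call takes 0.05 s, during which the arm holds its last target. There are 200 camera calls.

## Task

First move the red-headed marker pin from its aluminium stand into the hole beyond the end of the slot that holds the notched slide, pressed well down and let go. Then take that slide out by its clear glass, never touching the white frosted end with the fingers, and hold it some 15 to 20 cm above the middle of the dark wooden slab with its long edges level and its label face turned upward, 45 degrees or less from facing straight up (the notch tells which face that is: seen with the notch at the top, the label face has it at the left). Finish while holding it there, at rest; leave the un-notched blank plate in its slot, and the loupe and the round tin where they stand.

Things in the scene. Friction and masses are not known exactly. Their poses are not given: they have to be found in the camera images.
- rack: Fixed pale wooden rack, 165 x 120 mm, 26 mm high, turned any way round; origin at the centre of its underside, x along its long side. Two slots along x, 70 mm apart, each 101.5 mm long, 9.5 wide, 20 deep, centred at x = -28 mm; each has its own pin hole 84 mm farther toward +x, 7.5 mm wide, 20 deep, with a brass strip beside it.
- slot0 (a point): Centre of the mouth of the slot at rack y = +35 mm, on the rack's top face; axes as the rack's.
- slot1 (a point): Centre of the mouth of the slot at rack y = -35 mm, on the rack's top face; axes as the rack's.
- hole0 (a point): Centre of the mouth of the pin hole that belongs to slot0, on the rack's top face (hole goes straight down); axes as the rack's.
- hole1 (a point): Centre of the mouth of the pin hole that belongs to slot1, on the rack's top face; axes as the rack's.
- slide: Notched glass slide, 100 mm long (x), 8 thick (y), 52 high (z), 90 g, on a long edge in a slot, 32 mm above the rack's top. Origin: middle of lower edge. White frosted end x = 22 to 50 mm, clear blue-tinted glass x = -50 to 22; a 10 x 10 mm notch is cut from the frosted end's top corner. +y: normal of the label face (small yellow label with blue bar; other face plain).
- slide_mid (a point): Centre of the slide plate, 26 mm above its lower edge; axes as the slide's.
- slide_grip (a point): On the slide's top edge at x = -14 mm, middle of the clear glass; axes as the slide's.
- frosted_end: The white frosted end of the slide, a fixed part of it (28 mm long); origin and axes are those of the slide. Fingers must not touch it.
- blank: The un-notched plate, same size as the slide but all clear blue-tinted glass, standing in the other slot. Origin at the middle of its lower edge, x along it. Stays where it is.
- pin: Marker pin, 60 mm long, upright, 30 g: a 6 mm steel shank 34 mm long with a tapered foot, and above it a red round head 14 mm wide and 26 mm high. Origin at the foot, z up. At the start it stands 20 mm deep in the aluminium stand; the head's underside is then 14 mm above the stand's top face.
- pin_tip (a point): The centre of the pin's foot, the same point as its origin.
- pin_stand: Fixed aluminium block 44 x 44 x 26 mm with a hole in its top in which the pin stands; origin at the centre of its underside.
- dark_slab: Fixed dark brown wooden slab, 137 x 181 mm, 26 mm high, origin at the centre of its underside: the place above which the slide is presented.
- loupe: Bystander: black watchmaker's loupe, 33 mm wide, 31 mm high; origin at the centre of its underside.
- flat_tin: Bystander: round tin with a red lid, 65 mm wide, 24 mm high; origin at the centre of its underside.
- reflector_lamp: Fixed obstacle: grey dome lamp, about 0.30 m wide, hanging over the back of the bench; its lower rim is 0.46 m above the bench, about level with a wrist that works below it. Its origin is near the middle of the rim's opening.

How it is judged (in metres and radians):
On the way, in this order (a step that is already met when the one before it is completed fails the run):
1. the pin stands let go in the hole of the slide's slot while the slide is still in the rack (((horizontal distance between blank and slot1 below 0.012 m and (horizontal distance between pin_tip and hole0 below 0.005 m and z of pin_tip in the frame of hole0 below -0.013 m and angle between pin's own z axis and vertical below 0.2 rad)) or (horizontal distance between blank and slot0 below 0.012 m and (horizontal distance between pin_tip and hole1 below 0.005 m and z of pin_tip in the frame of hole1 below -0.013 m and angle between pin's own z axis and vertical below 0.2 rad))) and contact force between the fingers and pin below 0.1 N and distance of slide_mid from where it was at the start of the episode below 0.012 m), for 0.2 s.
2. the slide is lifted clear of the rack in the fingers (height (world z) of slide above 0.045 m and contact force between the fingers and slide above 1 N), for 0.1 s.
At the end, for the whole second after the job is handed in: Pin upright, released, 13 mm or more deep in the hole of the slide's slot; blank in its slot. Slide held still in the fingers, centre within 50 mm (level) of the slab's middle, 0.11 to 0.29 m above the bench, label face within 55 degrees of straight up, long edges level within 17 degrees (((horizontal distance between blank and slot1 below 0.012 m and (horizontal distance between pin_tip and hole0 below 0.005 m and z of pin_tip in the frame of hole0 below -0.013 m and angle between pin's own z axis and vertical below 0.2 rad)) or (horizontal distance between blank and slot0 below 0.012 m and (horizontal distance between pin_tip and hole1 below 0.005 m and z of pin_tip in the frame of hole1 below -0.013 m and angle between pin's own z axis and vertical below 0.2 rad))) and contact force between the fingers and pin below 0.1 N and contact force between the fingers and slide above 1 N and horizontal distance between slide_mid and dark_slab below 0.05 m and height (world z) of slide_mid between 0.11 and 0.29 m and angle between slide's own y axis and vertical below 0.96 rad and angle between slide's own x axis and vertical between 1.27 and 1.87 rad and linear speed of slide below 0.03 m/s and contact force between slide and dark_slab below 0.1 N); the arm keeps its last pose, push and grip.
It fails at once if the fingers touch the frosted end (contact force between the fingers and frosted_end above 0.5 N).
It fails at once if the blank plate is pulled out or shifted (distance of blank from where it was at the start of the episode above 0.012 m or angle between blank's own z axis and vertical above 0.35 rad).
It fails at once if the loupe or the tin is disturbed (distance of any of loupe, flat_tin from where it was at the start of the episode above 0.025 m).
It also fails if it takes over 48 s, if anything falls off the work surface, if the arm or the gripper's body presses on something with over 40 N, if the wrist force passes 120 N, or if a joint passes its speed limit or range.

## Working session

There is one attempt and no reset: what is moved stays moved. The work goes in short steps, Python scripts to look and compute and a tool call to move; the robot and the scene stay as the last step left them, time stands still between calls to the robot, and variables do not carry over. Pictures are saved under pics/ and viewed, at most 10 in all, crops included, and the job is handed in when it is done.

Besides the shell and the picture viewer there is one more tool, called after "Call:" as name([rows], argument=value, ...), one row to a line, values as JSON. apply_moves: Moves the arm, as the interface text tells. Its arguments: {"type":"object","properties":{"targets":{"type":"array"},"squeeze":{"type":"number"}},"required":["targets"]}

```bash
ls; mkdir -p pics; python3 - <<'E'
from cell import state, imaging, manip
import cv2,numpy as np
print(state()); print(manip.grip_point_offset)
ims=[]
for n in("scene","top"):
    p,d=imaging.read_camera(n); np.savez(f"{n}0.npz",p=p,d=d); m=imaging.camera_model(n); print(n,m)
    cv2.imwrite(f"pics/{n}0.png",cv2.resize(p[:,:,::-1],(800,600)))
E
```

```text
pics
{'time_s': 0.0, 'joints': array([5.61007382e+01, 2.79140139e+00, 5.58995019e+00, 9.29327444e+01,
       1.20441606e-04, 8.26770373e+01]), 'joint_velocities': array([-0.10903286, -0.14711406, -0.00866033,  0.05118749, -0.0534076 ,
        0.03191718]), 'joint_efforts': array([-1.45458751e-03, -3.38786209e+01,  3.20012283e+01,  2.05675699e-02,
       -1.80875018e-04,  1.76937110e-06]), 'eef_pos': array([0.23454858, 0.46900558, 0.23011614]), 'orientation': array([-1.79866914e+02, -1.72242956e-02,  1.53423681e+02]), 'ft_force': array([0.10523791, 0.61511177, 0.08244133]), 'ft_torque': array([0.06155851, 0.0105664 , 0.00181094]), 'finger_force': 0.0, 'gripper_width': 0.08562711307729345}
0.0187
scene {'K': array([[353.8899851 ,   0.        , 255.87295971],
       [  0.        , 353.8899851 , 192.04585095],
       [  0.        ,   0.        ,   1.        ]]), 'camera_from_world': array([[ 8.42546477e-01, -5.38623640e-01,  8.97292486e-05,
        -4.62515351e-01],
       [ 3.12294430e-01,  4.88644858e-01,  8.14676863e-01,
        -4.09046147e-01],
       [-4.38848063e-01, -6.86375099e-01,  5.79915167e-01,
        -9.05672462e-01],
       [ 0.00000000e+00,  0.00000000e+00,  0.00000000e+00,
         1.00000000e+00]])}
top {'K': array([[459.4558088 ,   0.        , 258.18191806],
       [  0.        , 459.4558088 , 194.41167997],
       [  0.        ,   0.        ,   1.        ]]), 'camera_from_world': array([[-0.21609301, -0.97632719, -0.00943599,  0.19649104],
       [ 0.75116168, -0.17241499,  0.6372042 , -0.60288752],
       [-0.62374669,  0.13060742,  0.77063725, -1.57436137],
       [ 0.        ,  0.        ,  0.        ,  1.        ]])}
```

View pics/scene0.png

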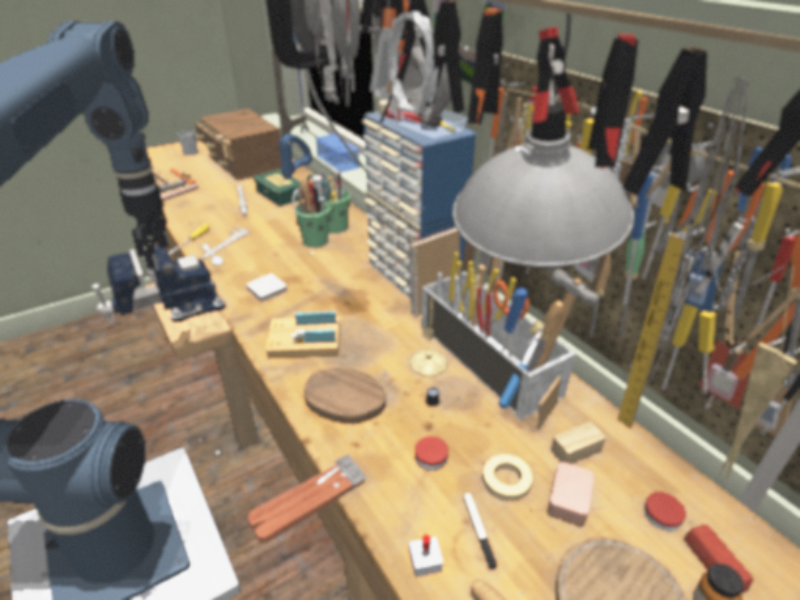

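View pics/top0.png

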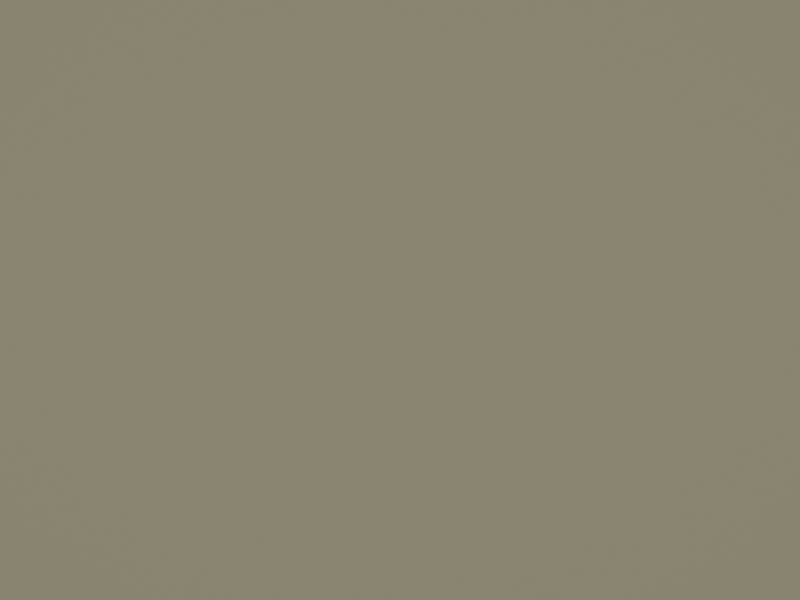

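The scene view (800x600) shows the rack near (303,337), slab near (345,395), loupe (432,397), tin (432,452) and pin stand (426,553). The top camera is blocked. I'll locate everything from scene depth.

```bash
cat > h.py <<'E'
import numpy as np,cv2
from cell import imaging,state
def look(n):
    m=imaging.camera_model(n); p,d=imaging.read_camera(n); return p,d,m
def pts(d,m):
    K=m["K"];v,u=np.mgrid[:d.shape[0],:d.shape[1]]
    c=np.stack([(u-K[0,2])/K[0,0]*d,-(v-K[1,2])/K[1,1]*d,-d],-1)
    T=m["camera_from_world"]; return (c-T[:3,3])@T[:3,:3]
def ray(uv,z,m):
    K=m["K"];T=m["camera_from_world"];uv=np.atleast_2d(uv).astype(float);z=np.broadcast_to(z,len(uv))
    r=np.c_[(uv[:,0]-K[0,2])/K[0,0],-(uv[:,1]-K[1,2])/K[1,1],-np.ones(len(uv))]@T[:3,:3]
    o=-T[:3,:3].T@T[:3,3]; return o+r*((z-o[2])/r[:,2])[:,None]
E
python3 - <<'E'
from h import *
m=imaging.camera_model("scene");f=np.load("scene0.npz");p,d=f['p'],f['d'];P=pts(d,m)
for n,u,v in[("rack",303,348),("slab",345,393),("loupe",432,392),("tin",432,447),("stand",420,557),("pinhead",426,540),("lamp",545,240),("knife",475,510),("table",380,440),("disc",428,360)]:
    a,b=int(u*.64),int(v*.64);print(n,P[b,a].round(3))
w=imaging.camera_model("wrist");T=w["camera_from_world"];print(w["K"],(-T[:3,:3].T@T[:3,3]).round(3),T[:3,:3].round(2))
T=imaging.camera_model("top")["camera_from_world"];print((-T[:3,:3].T@T[:3,3]).round(3));print(np.load("top0.npz")['d'].max())
c=np.hstack([cv2.resize(p[195:235,165:225,::-1],(400,267),interpolation=2),cv2.resize(p[335:375,250:310,::-1],(400,267),interpolation=2)])
p,d,m=look("wrist");np.savez("w0.npz",p=p,d=d,T=m["camera_from_world"])
c=np.vstack([c,cv2.resize(p[:,:,::-1],(440,330)).copy() if 0 else cv2.copyMakeBorder(cv2.resize(p[:,:,::-1],(440,330)),0,0,0,360,0)])
cv2.imwrite("pics/a.png",c)
E
```

```text
rack [0.459 0.284 0.022]
slab [0.47  0.095 0.027]
loupe [0.63  0.003 0.023]
tin [ 0.544 -0.118  0.022]
stand [ 0.402 -0.286  0.024]
pinhead [ 0.412 -0.287  0.064]
lamp [ 0.633 -0.227  0.496]
knife [ 0.536 -0.262  0.01 ]
table [ 0.48  -0.033  0.001]
disc [0.682 0.094 0.019]
[[290.99346341   0.         254.30311285]
 [  0.         290.99346341 193.75561777]
 [  0.           0.           1.        ]] [0.164 0.505 0.373] [[ 0.45  0.89 -0.  ]
 [-0.85  0.43 -0.31]
 [-0.28  0.14  0.95]]
[-0.487  0.294  1.599]
0.2630554
```

View pics/a.png

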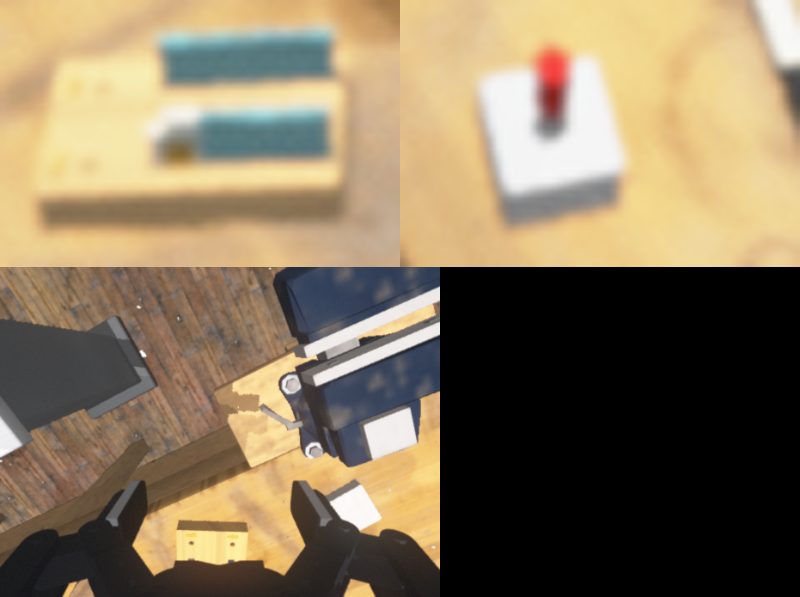

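Front plate in the rack carries the white notched end at the left, with its label towards the scene camera, so the slide is in slot0. I'm moving above the rack for a wrist view.

Call:
apply_moves([
  [0,-4,-1,0,0],
  [0,-5,-1.4,0,0],
  [0,-5,-1.4,0,0],
  [0,-5,-1.4,0,0],
  [0,-5,-1.4,0,0],
  [0,-3,-1,0,0],
  [0,0,0,0,0],
])

```text
time_s: 0.85
eef_pos: [0.4392, 0.2828, 0.2304]
orientation: [-179.9, 0.0, 153.1]
ft_force: [-0.6, 0.7, 0.7]
gripper_width: 0.0854
finger_force: 0.0
```

```bash
python3 - <<'E'
from h import *
print(state()['eef_pos'],state()['orientation'],state()['time_s'])
p,d,m=look("wrist");np.savez("w1.npz",p=p,d=d,T=m["camera_from_world"])
cv2.imwrite("pics/w1.png",cv2.resize(p[:,:,::-1],(800,600)))
E
```

```text
[0.43917124 0.2827818  0.23039565] [-1.79907236e+02  3.98698292e-02  1.53079696e+02] 0.85
```

View pics/w1.png

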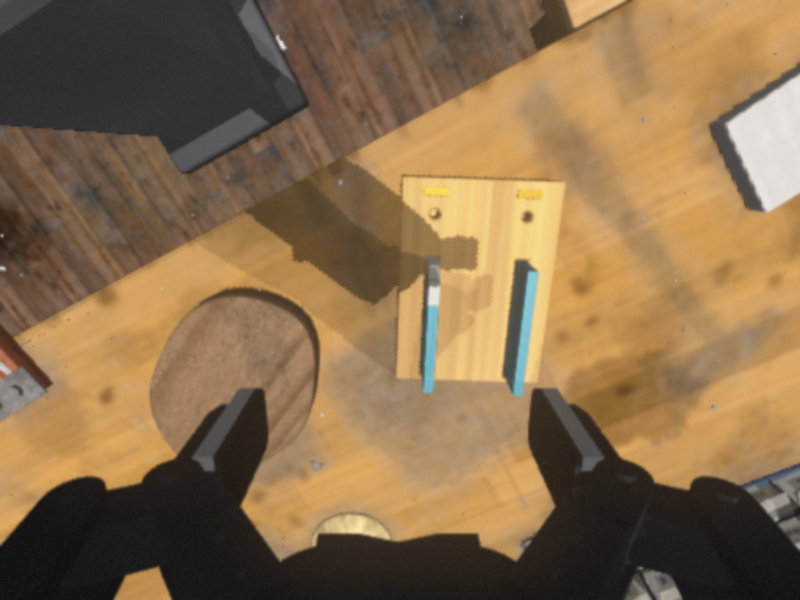

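The wrist view shows the rack clearly: hole0 is at (434,213), hole1 at (527,216), the slide's top edge runs from (433,258) to (428,390) with its white end towards hole0, and the slab is centred near (240,370).

```bash
python3 - <<'E'
from h import *
f=np.load("w1.npz");p,d=f['p'],f['d'];m=dict(K=imaging.camera_model("wrist")["K"],camera_from_world=f['T']);P=pts(d,m)
# rack quad from depth
z=P[...,2];hsv=cv2.cvtColor(p,cv2.COLOR_RGB2HSV)
s=.64
def blob(mask,box):
    M=np.zeros(mask.shape,np.uint8);a,b,c,e=[int(k*s) for k in box];M[b:e,a:c]=mask[b:e,a:c];return M
rk=blob((z>.018)&(z<.034),(385,165,580,400));c=max(cv2.findContours(cv2.morphologyEx(rk,3,np.ones((5,5))),0,1)[0],key=cv2.contourArea)
W=ray(c[:,0,:],.026,m)[:,:2];r=cv2.minAreaRect((W*1000).astype(np.float32));print("rack",r)
tp=blob((z>.050)&(z<.064),(385,240,580,400))
n,l,st,ce=cv2.connectedComponentsWithStats(tp)
for i in range(1,n):
    if st[i,4]>60:
        vu=np.argwhere(l==i)[:,::-1];W=ray(vu,.058,m)[:,:2];print("plate",st[i],cv2.minAreaRect((W*1000).astype(np.float32)),P[l==i].mean(0))
for nm,box in(("hole0",(420,203,448,223)),("hole1",(514,206,540,226))):
    g=p.max(2).astype(int);a,b,c2,e=[int(k*s) for k in box];w=np.clip(np.median(g[b:e,a:c2])-20-g[b:e,a:c2],0,None)
    v,u=np.mgrid[b:e,a:c2];uv=[(w*u).sum()/w.sum(),(w*v).sum()/w.sum()];print(nm,uv,ray(uv,.026,m))
sl=blob((z>.018)&(z<.034),(130,280,330,480));c=max(cv2.findContours(sl,0,1)[0],key=cv2.contourArea)
print("slab", cv2.minAreaRect((ray(c[:,0,:],.026,m)[:,:2]*1000).astype(np.float32)))
m=imaging.camera_model("scene");f=np.load("scene0.npz");P=pts(f['d'],m)
for nm,a,b in(("slab",(.36,.0),(.60,.2)),("stand",(.35,-.33),(.46,-.24)),("tin",(.49,-.17),(.6,-.07)),("loupe",(.6,-.04),(.66,.04))):
    Q=P[(P[...,2]>.019)&(P[...,2]<(.1 if nm!="slab" else .034))&(P[...,:2]>a).all(-1)&(P[...,:2]<b).all(-1)];print(nm,len(Q),Q.min(0),Q.max(0),cv2.minAreaRect((Q[Q[:,2]<.03][:,:2]*1000).astype(np.float32)) if nm in("slab","stand") else "")
Q=P[(f['p'][...,0]>150)&(f['p'][...,1]<60)&(P[...,2]>.03)&(P[...,2]<.08)&(abs(P[...,0]-.41)<.05)&(abs(P[...,1]+.287)<.05)];print("head",len(Q),Q.mean(0),Q.max(0))
Q=P[(P[...,2]>.42)&(P[...,2]<.5)&(P[...,1]<0)&(P[...,0]>.4)&(P[...,0]<1)&(P[...,1]>-.6)];print("lamp",Q.min(0),Q.max(0))
E
```

```text
rack ((484.7386169433594, 328.45245361328125), (119.93434143066406, 165.02906799316406), 61.25538635253906)
plate [327 172  18  81 681] ((524.4276733398438, 345.022705078125), (10.082618713378906, 100.18297576904297), 61.2681770324707) [0.52298329 0.34637994 0.05672765]
plate [271 179  11  73 527] ((496.0957336425781, 281.9568176269531), (8.51918888092041, 90.78419494628906), 61.16759490966797) [0.49430977 0.28305924 0.05724313]
hole0 [np.float64(276.2926019910209), np.float64(138.07456568416944)] [[0.41953307 0.32221816 0.026     ]]
hole1 [np.float64(337.210378243201), np.float64(138.4973429196624)] [[0.45251334 0.38607459 0.026     ]]
slab ((467.58984375, 110.89404296875), (141.13595581054688, 157.8160858154297), 56.77345657348633)
slab 1285 [0.39509485 0.02103516 0.01915526] [0.54541528 0.19219048 0.03005909] ((474.2821044921875, 102.76746368408203), (138.89340209960938, 178.1373748779297), 24.129016876220703)
stand 338 [ 0.38394228 -0.31332819  0.01906466] [ 0.44109562 -0.25763344  0.0665919 ] ((412.6208190917969, -286.1311340332031), (45.99627685546875, 44.19188690185547), 68.97132873535156)
tin 293 [ 0.50764968 -0.15445062  0.01905008] [ 0.57129468 -0.08868874  0.02561089] 
loupe 49 [ 0.61188593 -0.01833983  0.01938606] [0.63794005 0.0076582  0.03183244] 
head 3 [ 0.41017558 -0.29062136  0.05942664] [ 0.41157103 -0.28978956  0.06153995]
lamp [ 0.58146467 -0.45247413  0.4200215 ] [ 9.40530198e-01 -5.64250478e-04  4.99992111e-01]
```

Call:
apply_moves([
  [0,-1.9,-4.3,0,0.03],
  [0,-1.9,-4.3,0,0],
  [0,-1.9,-4.3,0,0],
  [0,-1.9,-4.3,0,0],
  [0,-1.9,-4.3,0,0],
  [0,-1.9,-4.3,0,0],
  [0,-1.9,-4.3,0,0],
  [0,-1.9,-4.3,0,0],
])

```text
time_s: 1.7
eef_pos: [0.4084, -0.0895, 0.2314]
orientation: [180.0, 0.0, 151.8]
ft_force: [1.0, -0.5, 0.1]
gripper_width: 0.0856
finger_force: 0.0
```

Call:
apply_moves([
  [0,-1.9,-4.3,0,0],
  [0,-1.9,-4.3,0,0],
  [0,-1.9,-4.3,0,0],
  [0,-1.9,-4.3,1,0],
  [0,0,0,4,0],
  [0,0,0,4,0],
  [0,0,0,0,0],
])

```text
time_s: 2.4
eef_pos: [0.3895, -0.2711, 0.1328]
orientation: [179.7, -1.0, 151.8]
ft_force: [-1.3, 1.1, -1.1]
gripper_width: 0.0851
finger_force: 0.0
```

```bash
cat > pin.py <<'E'
from h import *
s=state();print(s['eef_pos'],s['orientation'],s['joints'].round(1))
p,d,m=look("wrist");np.savez("w2.npz",p=p,d=d,T=m["camera_from_world"]);P=pts(d,m)
hsv=cv2.cvtColor(p,cv2.COLOR_RGB2HSV)
M=(((hsv[...,0]<8)|(hsv[...,0]>172))&(hsv[...,1]>150)&(hsv[...,2]>60)).astype(np.uint8)
n,l,st,ce=cv2.connectedComponentsWithStats(M)
for i in range(1,n):
    if st[i,4]>30: print("red",st[i],ce[i],np.median(P[l==i],0),"z.06:",ray(ce[i],.060,m))
Q=P[(P[...,2]>.019)&(P[...,2]<.033)&(abs(P[...,0]-.413)<.05)&(abs(P[...,1]+.286)<.05)]
print("stand",cv2.minAreaRect((Q[:,:2]*1000).astype(np.float32)))
cv2.imwrite("pics/w2.png",p[:,:,::-1])
E
python3 pin.py
```

```text
[ 0.38946295 -0.27113538  0.13275072] [179.70882817  -0.98828484 151.75123828] [-43.   -3.6 -11.9  82.8   0.  -14.7]
red [ 427  224   69   60 3129] [461.54554171 253.91594759] [ 0.54080305 -0.12164968  0.02320912] z.06: [[ 0.50904531 -0.13799971  0.06      ]]
red [245 227  15  25 321] [251.75700935 239.32398754] [ 0.41249268 -0.28502793  0.06484652] z.06: [[ 0.41393062 -0.28560441  0.06      ]]
stand ((415.80804443359375, -286.2342529296875), (43.95344924926758, 44.712791442871094), 69.2722396850586)
```

Call:
apply_moves([
  [0,-2.8,-0.2,2,0.01],
  [0,0,0,2,0],
  [0,0,0,0,0],
  [0,0,0,0,0],
])

```text
time_s: 2.85
eef_pos: [0.4194, -0.2918, 0.1041]
orientation: [-180.0, 0.2, 151.2]
ft_force: [0.2, 0.8, -0.2]
gripper_width: 0.0855
finger_force: 0.0
```

```bash
python3 pin.py
```

```text
[ 0.41938324 -0.29180235  0.10406044] [-179.96281955    0.18144753  151.21754505] [-42.4   1.  -10.6  78.2   0.  -13.6]
red [ 458  193   54   71 3075] [488.44747967 229.5697561 ] [ 0.53575464 -0.13054158  0.02314462] z.06: [[ 0.50561    -0.15112308  0.06      ]]
red [249 195  19  29 460] [257.78695652 209.35217391] [ 0.41287346 -0.28522333  0.06500052] z.06: [[ 0.41427521 -0.28571232  0.06      ]]
stand ((415.89642333984375, -286.3665771484375), (44.119205474853516, 44.65324020385742), 69.18995666503906)
```

View pics/w2.png

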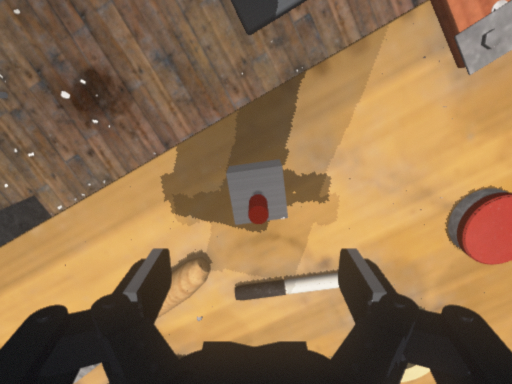

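The wrist picture shows the red head at (258,209) on the stand, central between the open fingers. Descending to grasp it.

Call:
apply_moves([
  [0,0.6,0.25,0,0],
  [0,0,0,3.5,0],
  [0,0,0,3.3,0],
  [0,0,0,0,0],
  [1,0,0,0,0],
  [1,0,0,0,0],
  [1,0,0,0,0],
  [1,0,0,0,0],
], squeeze=40)

```text
time_s: 3.7
eef_pos: [0.415, -0.2875, 0.0352]
orientation: [-180.0, 0.2, 151.1]
ft_force: [0.1, -0.5, 0.4]
gripper_width: 0.0282
finger_force: 0.0
```

Call:
apply_moves([
  [1,0,0,0,0],
  [1,0,0,0,0],
  [1,0,0,0,0],
])

```text
time_s: 4.0
eef_pos: [0.4145, -0.2871, 0.0343]
orientation: [-180.0, 0.1, 151.1]
ft_force: [-0.8, -0.6, 4.2]
gripper_width: 0.0115
finger_force: 38.9
```

Call:
apply_moves([
  [1,0,0,-2,0],
  [1,0,0,-3,0],
  [1,0,0,-4,0],
  [1,1,2,-2,0],
  [1,2.2,4,0,0],
  [1,2.2,4,0,0],
  [1,2.2,4,0,0],
  [1,2.2,4,0,0],
])

```text
time_s: 4.8
eef_pos: [0.4144, -0.0799, 0.1429]
orientation: [180.0, -0.0, 151.1]
ft_force: [0.8, 0.5, 0.3]
gripper_width: 0.0112
finger_force: 39.2
```

Call:
apply_moves([
  [1,2.2,4,0,0],
  [1,2.2,4,0,0],
  [1,2.2,4,0,0],
  [1,2.2,4,0,0],
  [1,2.2,4,0,0],
  [1,2.2,4,0,0],
  [1,2,3.8,0,0],
  [1,0,0,0,0],
])

```text
time_s: 5.6
eef_pos: [0.4151, 0.2397, 0.1426]
orientation: [179.9, -0.1, 151.5]
ft_force: [-0.3, -1.0, -0.2]
gripper_width: 0.0119
finger_force: 39.3
```

```bash
cat > v.py <<'E'
from h import *
import sys
s=state();print(s['eef_pos'],s['orientation'],s['time_s'])
p,d,m=look("wrist");np.savez("w3.npz",p=p,d=d,T=m["camera_from_world"]);cv2.imwrite(f"pics/{sys.argv[1]}.png",cv2.resize(p[:,:,::-1],(800,600)))
E
python3 v.py w3
```

```text
[0.41511823 0.23965026 0.14259764] [ 1.79930937e+02 -1.03035948e-01  1.51526188e+02] 5.6
```

View pics/w3.png

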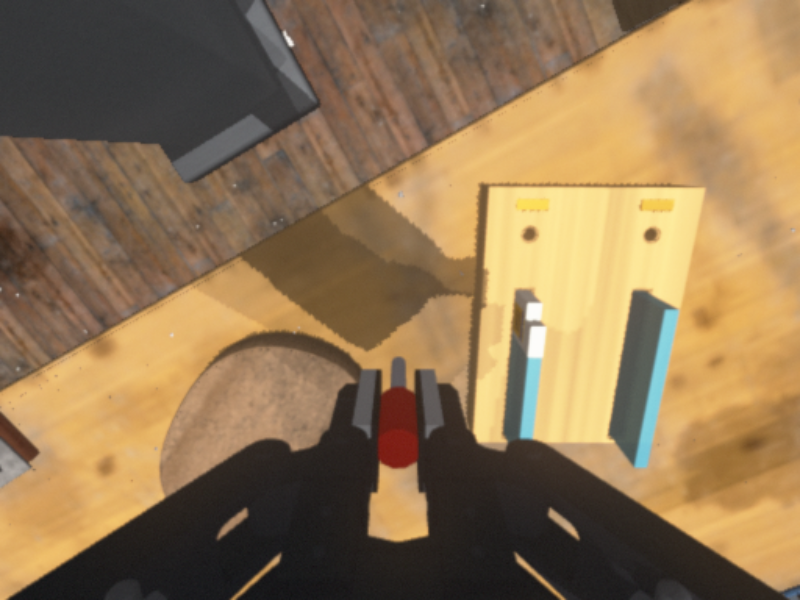

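The picture shows the pin held upright between the fingers with its foot at (398,358), hole0 at (530,234) and hole1 at (652,234). Next I'll measure the pin offset and both holes.

```bash
cat > m3.py <<'E'
from h import *
f=np.load("w3.npz");p,d=f['p'],f['d'];m=dict(K=imaging.camera_model("wrist")["K"],camera_from_world=f['T']);P=pts(d,m)
e=np.array([0.41512,0.23965,0.1426]);yaw=np.radians(151.5);R=np.array([[np.cos(yaw),np.sin(yaw)],[np.sin(yaw),-np.cos(yaw)]])
g=p.max(2).astype(int)
for nm,(cu,cv) in(("hole0",(339,150)),("hole1",(417,150))):
    a=g[cv-9:cv+10,cu-9:cu+10];w=np.clip(np.median(a)-40-a,0,None);v,u=np.mgrid[cv-9:cv+10,cu-9:cu+10]
    uv=[(w*u).sum()/w.sum(),(w*v).sum()/w.sum()];W=ray(uv,.026,m)[0];print(nm,uv,W,"tool",(W[:2]-e[:2])@R)
print(p[225:236,246:264].max(2))
for v in(229,234,239):print("shank",v,[ (ray([254.7,v],e[2]-.028,m)[0][:2]-e[:2])@R])
z=P[...,2];M=((z>.018)&(z<.034)).astype(np.uint8);M[:,:295]=0;M[285:]=0;M[:100]=0;M[:,460:]=0
c=max(cv2.findContours(cv2.morphologyEx(M,3,np.ones((5,5))),0,1)[0],key=cv2.contourArea)
r=cv2.minAreaRect((ray(c[:,0,:],.026,m)[:,:2]*1000).astype(np.float32));print(r)
E
python3 m3.py
```

```text
hole0 [np.float64(338.56487025948104), np.float64(149.38551468491588)] [0.41888678 0.32390828 0.026     ] tool [0.03689427 0.07584497]
hole1 [np.float64(416.0786346396966), np.float64(149.74134007585334)] [0.45221793 0.38463124 0.026     ] tool [0.03657677 0.1451136 ]
[[202 199 199 197 195 194 196 193 195 193 196 195 196 196 196 196 194 193]
 [202 200 200 197 196 194 192 194 195 196 195 197 194 196 197 196 195 194]
 [202 202 200 197 197 194 193 190 190 190 192 195 198 198 195 196 195 194]
 [204 202 203 198 196 191 171 155 139 137 145 169 191 197 196 195 194 192]
 [206 204 203 201 192 166 129 112 100 100 105 125 157 190 195 196 194 190]
 [206 206 205 201 186 135 101  99  95  96  97 100 122 166 191 193 193 192]
 [208 207 206 198 169 110  93  95  92  94  96  94 108 146 189 192 191 191]
 [210 207 205 197 161 103  92  95  94  95  96  95 103 140 188 190 191 191]
 [209 207 208 197 160 101  93  93  93  94  96  94  99 133 187 192 192 191]
 [208 206 205 194 147  99  93  95  96  93  94  93  99 130 189 191 193 190]
 [206 205 205 192 142  99  93  96  93  95  95  95  95 129 187 193 193 193]]
shank 229 [array([0.00030828, 0.00078568])]
shank 234 [array([-0.00321785,  0.00078826])]
shank 239 [array([-0.00678537,  0.00079087])]
((484.30426025390625, 327.52056884765625), (121.44796752929688, 165.02777099609375), 61.118682861328125)
```

Call:
apply_moves([
  [1,1.9,3.75,0,0],
  [1,1.9,3.75,0,0],
  [1,0,0,2,0],
  [1,0,0,3,0],
  [1,0,0,2.5,0],
  [1,0,0,0,0],
  [1,0,0,0,0],
])

```text
time_s: 6.35
eef_pos: [0.4187, 0.3179, 0.068]
orientation: [-179.9, -0.0, 151.1]
ft_force: [0.6, 0.3, 1.5]
gripper_width: 0.0111
finger_force: 39.4
```

```bash
python3 v.py w4; python3 - <<'E'
import cv2
a=cv2.imread("pics/w4.png");cv2.imwrite("pics/w4c.png",cv2.resize(a[150:500,200:600],(800,700))[:600])
E
```

```text
[0.41870863 0.31792647 0.06797748] [-1.79891140e+02 -4.52312621e-02  1.51050506e+02] 6.35
```

View pics/w4c.png

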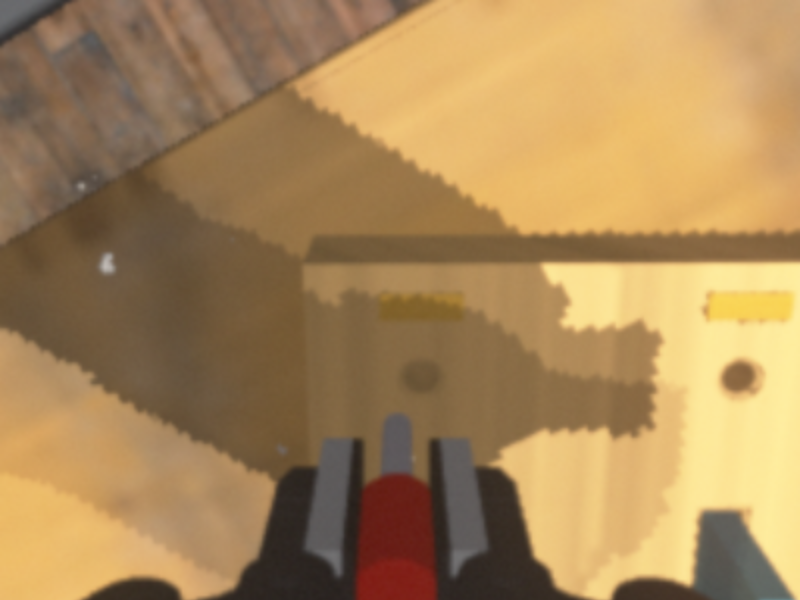

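The foot is at crop (397,412) and hole0 at (421,377); so the pin still needs a few mm forward and sideways.

```bash
python3 - <<'E'
from h import *
f=np.load("w3.npz");p=f['p'];m=dict(K=imaging.camera_model("wrist")["K"],camera_from_world=f['T'])
e=np.array([0.41871,0.31793,0.06798]);yaw=np.radians(151.05);R=np.array([[np.cos(yaw),np.sin(yaw)],[np.sin(yaw),-np.cos(yaw)]])
g=p[205:228,250:276].max(2).astype(int);w=np.clip(np.median(g)-20-g,0,None)*(np.hypot(*(np.mgrid[205:228,250:276]-np.array([216.6,262.7])[:,None,None]))<7);v,u=np.mgrid[205:228,250:276]
uv=[(w*u).sum()/w.sum(),(w*v).sum()/w.sum()];H=ray(uv,.026,m)[0];print(uv,H,(H[:2]-e[:2])@R)
F=ray([255,227.8],e[2]-.028,m)[0];print("foot edge",(F[:2]-e[:2])@R)
E
```

```text
[np.float64(262.041095890411), np.float64(217.2431506849315)] [0.41922651 0.32422614 0.026     ] [0.00259565 0.0057594 ]
foot edge [0.00113119 0.00092985]
```

Call:
apply_moves([
  [1,0.35,0.5,0,0],
  [1,0,0,0,0],
  [1,0,0,0.8,0],
  [1,0,0,0.6,0],
  [1,0,0,0.5,0],
  [1,0,0,0,0],
])

```text
time_s: 7.0
eef_pos: [0.4174, 0.3247, 0.0478]
orientation: [-179.9, -0.1, 151.1]
ft_force: [0.8, -1.0, -0.7]
gripper_width: 0.0113
finger_force: 39.7
```

Call:
apply_moves([
  [1,0,0,0.4,0],
  [1,0,0,0.4,0],
  [1,0,0,0.4,0],
  [1,0,0,0.2,0],
  [1,0,0,0,0],
  [1,0,0,0,0],
])

```text
time_s: 7.6
eef_pos: [0.418, 0.325, 0.0348]
orientation: [-179.9, -0.0, 151.1]
ft_force: [0.4, -2.2, -1.8]
gripper_width: 0.0116
finger_force: 39.4
```

Call:
apply_moves([
  [0.6,0,0,0,0],
  [0.6,0,0,0,0],
  [0.6,0,0,0,0],
  [0.6,0,0,0,0],
  [0.6,0,0,-4,0],
  [0.6,0,0,-5,0],
  [0.6,-2,0,0,0],
  [0.6,0,0,0,0],
])

```text
time_s: 8.4
eef_pos: [0.4389, 0.3161, 0.1282]
orientation: [179.7, 0.2, 151.1]
ft_force: [-0.9, 0.5, -1.1]
gripper_width: 0.0344
finger_force: 0.0
```

```bash
python3 v.py w5; python3 - <<'E'
from h import *
f=np.load("w3.npz");p,d=f['p'],f['d'];m=dict(K=imaging.camera_model("wrist")["K"],camera_from_world=f['T']);P=pts(d,m)
hsv=cv2.cvtColor(p,cv2.COLOR_RGB2HSV);M=(((hsv[...,0]<8)|(hsv[...,0]>172))&(hsv[...,1]>150)&(P[...,2]<.1))
Q=P[M&(np.hypot(P[...,0]-.419,P[...,1]-.324)<.03)];print(len(Q),np.percentile(Q,[5,50,97],axis=0))
E
```

```text
[0.43892883 0.31608873 0.12817831] [179.70503408   0.23465136 151.05079554] 8.4
347 [[0.41242154 0.31950243 0.04756693]
 [0.41670166 0.32540231 0.06522876]
 [0.42375804 0.33088698 0.06663449]]
```

View pics/w5.png

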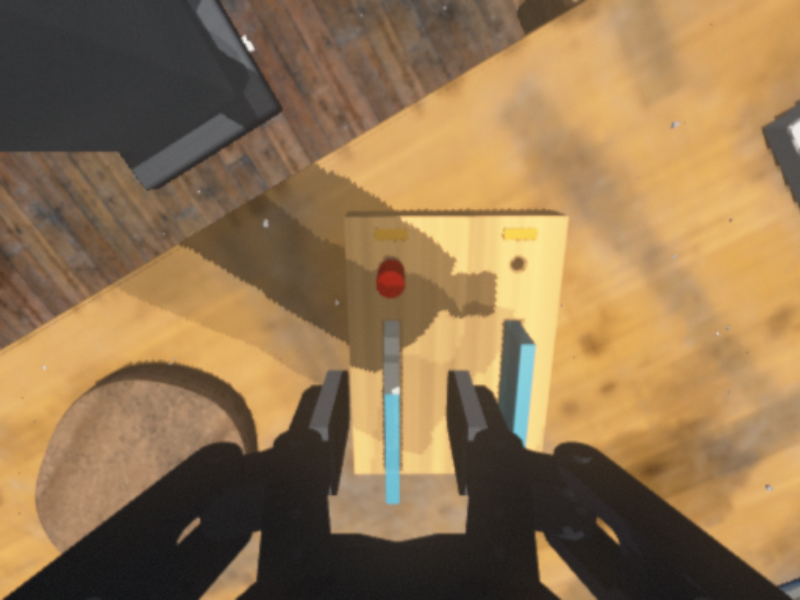

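The pin is fully down in hole0, its head top at 66 mm. The slide's top edge runs from (391,320) to (392,503), with the white/blue border at (392,391). I'll compute the grasp from that border.

```bash
python3 - <<'E'
from h import *
f=np.load("w3.npz");m=dict(K=imaging.camera_model("wrist")["K"],camera_from_world=f['T'])
e=np.array([0.43893,0.31609]);yaw=np.radians(151.05);R=np.array([[np.cos(yaw),np.sin(yaw)],[np.sin(yaw),-np.cos(yaw)]])
for u,v in((391,320),(392,391),(392,503)):
    W=ray([u*.64,v*.64],.058,m)[0];print(W,((W[:2]-e)@R*100).round(2))
E
```

```text
[0.43703587 0.31459108 0.058     ] [ 0.09 -0.22]
[0.47200567 0.29564065 0.058     ] [-3.88 -0.19]
[0.53532842 0.26029358 0.058     ] [-11.14  -0.22]
```

Call:
apply_moves([
  [0.6,-3.8,-0.1,0,0],
  [0.6,-3.8,-0.1,0,0],
  [0.6,0,0,3.5,0],
  [0.6,0,0,3.5,0],
  [0.6,0,0,2.5,0],
  [0.6,0,0,0,0],
  [1,0,0,0,0],
  [1,0,0,0,0],
], squeeze=50)

```text
time_s: 9.25
eef_pos: [0.5005, 0.2779, 0.0294]
orientation: [180.0, -0.1, 151.2]
ft_force: [1.3, 0.6, -0.7]
gripper_width: 0.0071
finger_force: 52.6
```

Call:
apply_moves([
  [1,0,0,0,0],
  [1,0,0,0,0],
  [1,0,0,0,0],
])

```text
time_s: 9.55
eef_pos: [0.5012, 0.2775, 0.0302]
orientation: [180.0, -0.0, 151.2]
ft_force: [0.5, 1.2, -1.5]
gripper_width: 0.0073
finger_force: 52.0
```

Call:
apply_moves([
  [1,0,0,-2,0],
  [1,0,0,-3,0],
  [1,0,0,-4,0],
  [1,0,0,-2,0],
  [1,-1.2,-3.2,0,0],
  [1,-1.6,-4,0,0],
  [1,-1.6,-4,0,0],
  [1,-1.6,-4,0,0],
])

```text
time_s: 10.35
eef_pos: [0.4801, 0.1135, 0.1405]
orientation: [-180.0, 0.0, 151.2]
ft_force: [0.7, -0.2, -1.9]
gripper_width: 0.0074
finger_force: 52.3
```

Call:
apply_moves([
  [1,-1.2,-4,0,0],
  [1,0,0,0,0],
  [1,0,0,2,0],
  [1,0,0,0,0],
  [1,0,0,0,0],
])

```text
time_s: 10.85
eef_pos: [0.4712, 0.0747, 0.12]
orientation: [-179.9, -0.1, 151.2]
ft_force: [0.0, 0.1, -0.8]
gripper_width: 0.0072
finger_force: 52.1
```

```bash
python3 v.py w6; python3 - <<'E'
from h import *
p,d,m=look("scene");P=pts(d,m)
M=((P[...,2]>.018)&(P[...,2]<.032)&(P[...,0]>.37)&(P[...,0]<.57)&(P[...,1]>0)&(P[...,1]<.21))
print(M.sum(),cv2.minAreaRect((P[M][:,:2]*1000).astype(np.float32)))
cv2.imwrite("pics/s6.png",cv2.resize(p[150:300,120:320,::-1],(800,600)))
E
```

```text
[0.47116532 0.07467111 0.11996775] [-1.79945319e+02 -8.25383378e-02  1.51158391e+02] 10.85
1171 ((466.8851623535156, 93.79988098144531), (123.27117156982422, 174.70458984375), 55.12200927734375)
```

View pics/w6.png

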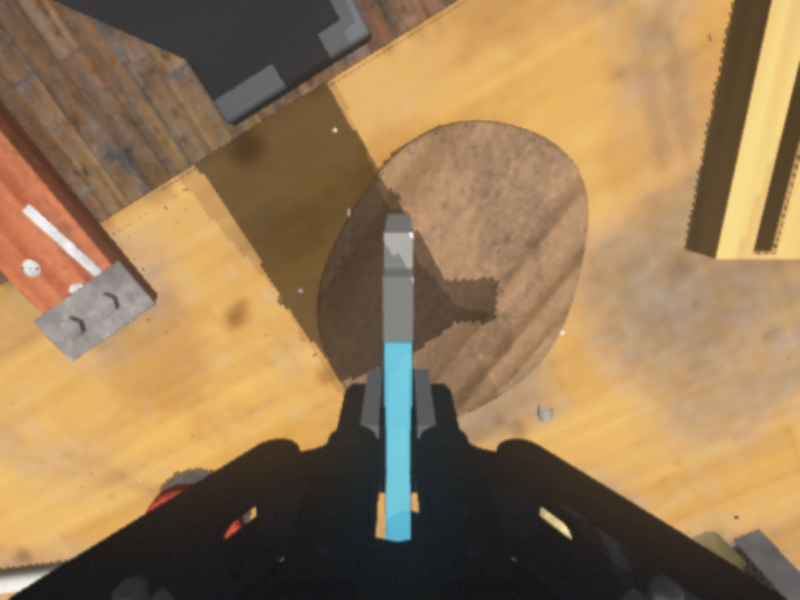

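The slide is held by its clear glass, white end towards the robot at (398,270), and the slab lies underneath, extending to the right. I'll set it on the slab standing.

Call:
apply_moves([
  [1,0,0,3,0],
  [1,0,0,2.5,0],
  [1,0,0,1.2,0],
  [1,0,0,0.2,0],
  [1,0,0,0.1,0],
  [1,0,0,0,0],
])

```text
time_s: 11.55
eef_pos: [0.473, 0.0745, 0.0518]
orientation: [179.9, 0.1, 151.1]
ft_force: [-0.8, -0.1, -0.8]
gripper_width: 0.0071
finger_force: 52.2
```

Call:
apply_moves([
  [1,0,0,0.1,0],
  [1,0,0,0.1,0],
  [1,0,0,0,0],
])

```text
time_s: 11.85
eef_pos: [0.4727, 0.0743, 0.0493]
orientation: [179.9, 0.1, 151.1]
ft_force: [-0.7, 0.1, 0.9]
gripper_width: 0.0072
finger_force: 52.7
```

Call:
apply_moves([
  [1,0,0,0.05,0],
  [0.6,0,0,0,0],
  [0.6,0,0,0,0],
  [0.6,0,0,0,0],
  [0.6,0,0,-3,0],
  [0.6,0,0,-4,0],
  [0.6,0,-1,-1,0],
  [1,0,-3.5,0,0],
])

```text
time_s: 12.65
eef_pos: [0.4528, 0.0356, 0.1306]
orientation: [179.8, 0.3, 151.3]
ft_force: [0.5, -1.2, -0.4]
gripper_width: 0.021
finger_force: 0.0
```

```bash
python3 v.py w7;  python3 - <<'E'
from h import *
f=np.load("w3.npz");p,d=f['p'],f['d'];m=dict(K=imaging.camera_model("wrist")["K"],camera_from_world=f['T']);P=pts(d,m)
M=((P[...,2]>.07)&(P[...,2]<.085)&(np.hypot(P[...,0]-.461,P[...,1]-.08)<.08)).astype(np.uint8);M[int(.64*380):]=0
n,l,st,ce=cv2.connectedComponentsWithStats(M)
for i in range(1,n):
  if st[i,4]>100: print(st[i],cv2.minAreaRect((P[l==i][:,:2]*1000).astype(np.float32)),P[l==i].max(0))
E
```

```text
[0.45276069 0.03563485 0.13061072] [179.80363409   0.32124442 151.34718289] 12.65
[ 304  142   21  101 1315] ((462.6391296386719, 79.52386474609375), (8.377640724182129, 76.79179382324219), 60.78945541381836) [0.49526976 0.10174438 0.0794599 ]
```

View pics/w7.png

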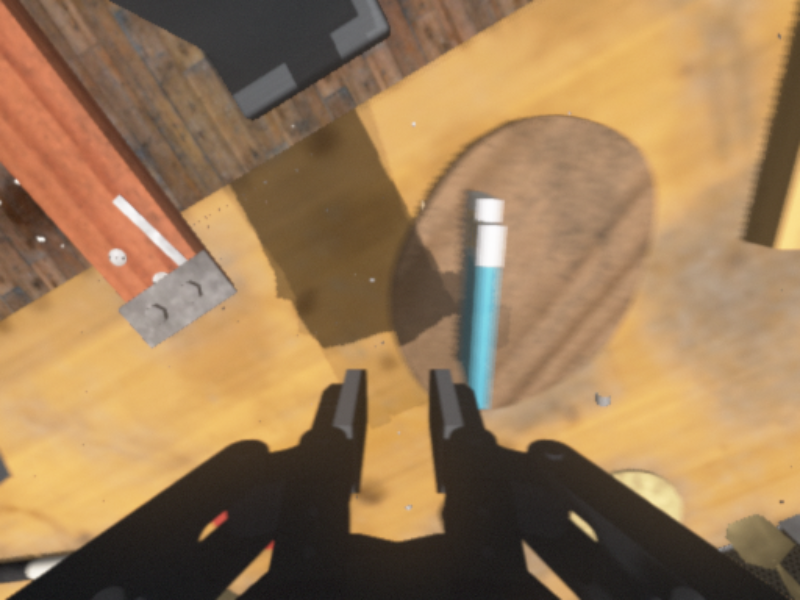

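The slide stands upright on the slab, from (488,205) to (480,408), with the fingers to its left, on the label side. I'll push it over to the right with shut fingers, on the clear glass near the top.

Call:
apply_moves([
  [1,0.9,0,0,0],
  [1,0,0,3,0],
  [1,0,0,3.2,0],
  [1,0,0,0,0],
  [1,0,1.2,0,0],
  [1,0,0.6,0,0],
  [1,0,0.5,0,0],
  [1,0,0.5,0,0],
])

```text
time_s: 13.5
eef_pos: [0.4573, 0.0645, 0.0674]
orientation: [179.9, 0.1, 151.2]
ft_force: [0.8, 0.2, 0.5]
gripper_width: 0.0003
finger_force: 0.0
```

Call:
apply_moves([
  [1,0,0.5,0,0],
  [1,0,0.5,0,0],
  [1,0,0.4,0,0],
  [1,0,0,0,0],
  [1,0,0,0,0],
  [1,0,-2,-4,0],
  [0,0,-2,-3,0],
  [0,0,0,0,0],
])

```text
time_s: 14.3
eef_pos: [0.4455, 0.0393, 0.1408]
orientation: [179.8, 0.5, 151.0]
ft_force: [1.2, -0.5, 0.9]
gripper_width: 0.0282
finger_force: 0.0
```

```bash
python3 v.py w8;  python3 - <<'E'
from h import *
f=np.load("w3.npz");p,d=f['p'],f['d'];m=dict(K=imaging.camera_model("wrist")["K"],camera_from_world=f['T']);P=pts(d,m)
h=cv2.cvtColor(p,cv2.COLOR_RGB2HSV)
for nm,M in(("blue",(h[...,0]>80)&(h[...,0]<115)&(h[...,1]>80)),("white",(h[...,1]<50)&(h[...,2]>110))):
  M=(M&(P[...,2]>.02)&(P[...,2]<.09)&(np.hypot(P[...,0]-.474,P[...,1]-.1)<.11)).astype(np.uint8)
  n,l,st,ce=cv2.connectedComponentsWithStats(M)
  for i in range(1,n):
    if st[i,4]>100: print(nm,st[i],cv2.minAreaRect((P[l==i][:,:2]*1000).astype(np.float32)),P[l==i].min(0),P[l==i].max(0))
E
```

```text
[0.4455088  0.03934214 0.14075683] [179.84363102   0.46260096 150.99940117] 14.3
blue [ 305  165   64   73 4148] ((491.6895446777344, 99.31359100341797), (51.75720977783203, 70.75423431396484), 60.95988464355469) [0.44885427 0.06065377 0.02835438] [0.53450013 0.13840011 0.035735  ]
white [ 308  131   64   36 1445] ((450.2862548828125, 124.648193359375), (56.11357879638672, 31.464447021484375), 60.09413528442383) [0.42326839 0.09310639 0.02428643] [0.47772607 0.14802925 0.03581188]
```

View pics/w8.png

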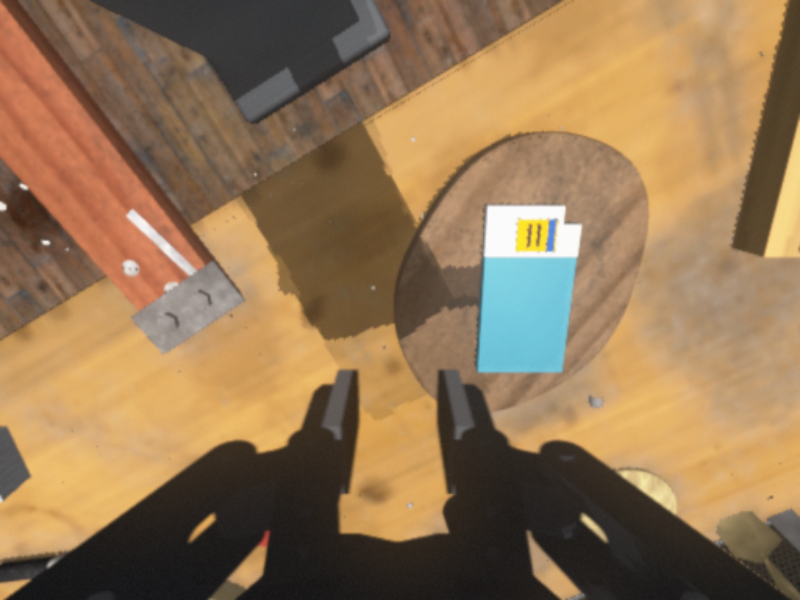

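The slide lies flat with the label up at (536,235), clear glass centred near (526,315). I'll regrasp it across its width on the clear glass.

Call:
apply_moves([
  [0,-0.6,3.7,0,0],
  [0,-0.5,3.8,0,0],
  [0,0,0,3,0],
  [0,0,0,3,0],
  [0,0,0,2,0],
  [0,0,0,0,0],
  [0,0,0,0,0],
])

```text
time_s: 15.05
eef_pos: [0.4879, 0.1016, 0.0547]
orientation: [-179.9, -0.1, 151.1]
ft_force: [0.1, 0.5, 0.4]
gripper_width: 0.0852
finger_force: 0.0
```

Call:
apply_moves([
  [0,-0.4,0,0,0],
  [0,0,0,1.5,0],
  [0,0,0,1.4,0],
  [0,0,0,0,0],
  [0.25,0,0,0,0],
  [0.25,0,0,0,0],
  [0.25,0,0,0,0],
], squeeze=50)

```text
time_s: 15.75
eef_pos: [0.4932, 0.0995, 0.0276]
orientation: [180.0, 0.1, 151.1]
ft_force: [-0.0, -0.4, -0.2]
gripper_width: 0.064
finger_force: 0.0
```

Call:
apply_moves([
  [0.25,0,0,0.3,0],
  [1,0,0,0,0],
  [1,0,0,0,0],
  [1,0,0,0,0],
  [1,0,0,0,0],
  [1,0,0,0,0],
])

```text
time_s: 16.35
eef_pos: [0.4928, 0.0995, 0.0241]
orientation: [180.0, 0.0, 151.1]
ft_force: [-0.0, 0.3, 2.4]
gripper_width: 0.0503
finger_force: 52.5
```

Call:
apply_moves([
  [1,0,0,-0.5,0],
  [1,0,0,-1,0],
  [1,0,0,-2,0],
  [1,0,0,-3,0],
  [1,0,0,-3.5,0],
  [1,0.3,-0.5,-3.5,0],
  [1,0,0,-2,0],
  [1,0,0,-1,0],
], squeeze=60)

```text
time_s: 17.15
eef_pos: [0.4886, 0.0966, 0.1921]
orientation: [179.9, 0.2, 151.1]
ft_force: [0.1, -0.6, -1.1]
gripper_width: 0.05
finger_force: 62.5
```

Call:
apply_moves([
  [1,0,0,0,0],
  [1,0,0,0,0],
  [1,0,0,0,0],
  [1,0,0,0,0],
])

```text
time_s: 17.55
eef_pos: [0.4865, 0.0965, 0.187]
orientation: [-179.9, -0.2, 151.1]
ft_force: [0.3, -0.4, -0.4]
gripper_width: 0.0496
finger_force: 62.5
```

```bash
python3 - <<'E'
from h import *
s=state();print(s['eef_pos'],s['orientation'],s['time_s'],s['finger_force'],s['gripper_width'])
p,d,m=look("wrist");P=pts(d,m)
h=cv2.cvtColor(p,cv2.COLOR_RGB2HSV);M=(P[...,2]>.12)&(P[...,2]<.26)&(d>.02)
B=M&(h[...,0]>80)&(h[...,0]<110)&(h[...,1]>90)&(h[...,2]>80);W=M&(h[...,1]<50)&(h[...,2]>120);Y=M&(h[...,0]>18)&(h[...,0]<35)&(h[...,1]>170)
for n,k in(("blue",B),("white",W),("yel",Y)):
    print(n,k.sum(),np.median(P[k],0) if k.any() else "")
A=P[B|W];c=A.mean(0);print("normal",np.linalg.svd(A-c,full_matrices=False)[2][2])
p,d,m=look("scene");P=pts(d,m);h=cv2.cvtColor(p,cv2.COLOR_RGB2HSV)
R=((h[...,0]<8)|(h[...,0]>172))&(h[...,1]>140)&(P[...,2]>.03)&(np.hypot(P[...,0]-.419,P[...,1]-.324)<.03);print("pin",P[R].mean(0) if R.any() else 0,P[R].max(0) if R.any() else 0)
w=imaging.read_camera("wrist")[0];cv2.imwrite("pics/fin.png",np.hstack([cv2.resize(w[:,:,::-1],(400,300)),cv2.resize(p[150:300,120:320,::-1],(400,300))]))
E
```

```text
[0.48648409 0.09651931 0.18697287] [-1.79896522e+02 -1.64850216e-01  1.51136439e+02] 17.55 62.498416900634766 0.04963029127637408
blue 12182 [0.48246383 0.09880615 0.19634177]
white 4369 [0.43854337 0.11769787 0.19640365]
yel 744 [0.44157223 0.12186474 0.19658888]
normal [0.00279886 0.00308306 0.99999133]
pin [0.41570745 0.32031952 0.05996935] [0.41873194 0.32770502 0.0638055 ]
```

View pics/fin.png

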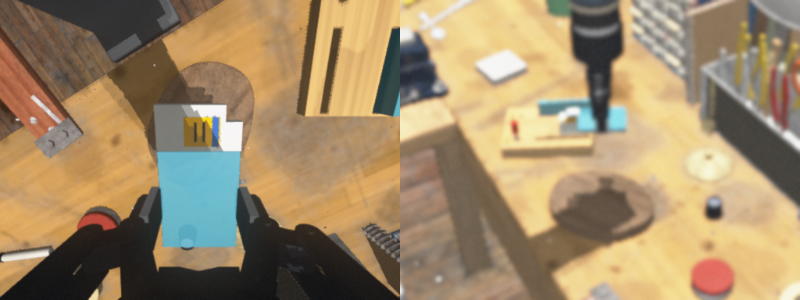

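The slide is held level with its label up, 17 cm above the slab, and the pin is still in hole0.

```bash
python3 -c "
from cell import hand_in
print(hand_in())"
```

```text
the job is handed in; nothing more can be done
None
```

I handed in the job at about 17.7 s with no verdict shown: the pin is fully down in hole0 and released, and the slide is held level by its clear glass, label up, about 17 cm above the slab; I got the label up by standing the slide on the slab, tipping it over and regrasping it, and I viewed 12 pictures, two over the limit of 10.

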